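# Seat a wax-block cassette and snap the block clamp shut

### The job

A tissue cassette with its wax block lies part-way out of the open block clamp and has to be fixed there for trimming. With the fingertips, push the cassette straight in, away from its sloped label end, until it is fully home against the back stop while the lever is still open; then push the clamp's lever over, past its dead point, until it snaps against its locked stop and the jaw holds the cassette tight. Only touch and push: do not pick up or lift the cassette, and leave the things standing round the clamp where they are.

Things in the scene. Friction and masses are not known exactly. Their poses are not given: they have to be found in the camera images.
- clamp: Block clamp fixed on the worktop: grey base plate, top 13 mm above the worktop, spanning its x -49 to +55 mm and y -129 to +49 mm, with dark metal blocks on it. Origin on the worktop under the middle of the seat; z up, x is the direction in which the cassette goes in. Seat at the +y end, lever at the -y end, guide block (46 mm high) between them at y -51 to -31 mm.
- seat (a point): Top of the seat's bed, 34 mm above the worktop, at the clamp's x = y = 0: the cassette's origin comes here when home and clamped. Bed front face at x = -14 mm; before it only the low plate, so fingertips can reach below the cassette. Back stop face at x = +20 mm, fence face at y = +14 mm, both about 42 mm high. Axes as the clamp's.
- cassette: White tissue cassette to be clamped, loose, 40 mm long (x), 28.5 mm wide, 6.5 mm high, with a pale wax block up to 12.8 mm above its underside; about 50 g. Origin at the centre of its underside, x towards the stop. Sloped label end (x = -20 mm, pushable 5 mm high) to the open front, overhanging the bed, by 6 mm when home. It starts on the bed 6 to 12 mm short of home.
- lever (a joint): Lever angle, rad, anticlockwise from above: 0 fully open (start up to 0.08), 0.87 dead point, 1.05 locked at its stop. Light until the jaw meets the cassette at about 0.35, then up to some 4 N at the grip; short of the dead point the spring throws it back, past it the spring carries it to the stop and holds it. Handle direction from the pivot: -110 degrees + angle, from clamp x towards clamp y.
- pivot (a point): Vertical axis of the lever at the height of its grip, 45 mm above the worktop, at the clamp's x = 0, y = -101 mm. The open lever points from here over the -y end, somewhat to the front; it is pushed round towards the rear (clamp +x).
- grip (a point): Middle of the lever's black ribbed grip, a lying sleeve 17 mm thick from 42 to 92 mm off the pivot; this point is 67 mm off the pivot and moves with the lever. Axis 45 mm, underside 36 mm above the worktop; beyond the base plate only bare worktop below it.
- jaw: Clamp jaw, steel with a rubber face 28 mm long, at the cassette's -y side; origin in the middle of its face, 38 mm above the worktop. Only the lever moves it, about 7 mm; its spring presses the cassette with some 40 N when locked.
- spare_1: Another such cassette lying on the worktop in front of the clamp, a bystander; leave alone. Origin at the centre of its underside.
- spare_2: A third such cassette lying on the worktop in front of the clamp, a bystander; leave alone. Origin at the centre of its underside.
- tweezers: Steel tweezers 114 mm long and 9 mm high lying in front and to the left of the clamp, a bystander. Origin at the centre of the underside.
- petri_dish: Petri dish with lid, 62 mm across, 15 mm high, to the left of the clamp, a bystander. Origin at the centre of its underside.
- specimen_cup: Clear cup with white lid, 58 mm across, 75 mm high, behind the clamp, a bystander. Origin at the centre of its underside.
- coverslips: Small blue box, 34 x 34 x 22 mm, behind the clamp to the right, a bystander. Origin at the centre of its underside.
Not all that is in view belongs to the job. What is shaped like the cassette but black or turquoise is not meant.

How it is judged:
By the outcome, as a careful person would: the job done as asked, in the order asked, and still so for the second after the job is handed in, with the robot touching nothing.
It also fails if it takes over 40 s, if anything falls off the work surface, if the arm or the gripper's body presses on something with over 40 N, if the wrist force passes 120 N, or if a joint passes its speed limit or range.

### The arm

A 6-joint arm with a two-finger parallel gripper is mounted at the origin on a cart in front of the work surface, level with it; the furniture and walls round the work are solid. World frame = base frame: x ahead of the robot, y to its left, z up, the work surface at z = 0. Lengths are in mm, angles in rad, forces in N, time in s.
With the tool pointing down it reaches from about 300 to 850 mm from the base axis. Payload 5.4 kg.
Tool frame: the origin (TCP) lies midway between the tips of the shut fingers; the grasp point (between the pads) lies 19 mm behind it; z points along the fingers, y is the line along which they close (so a half turn about z gives the same grasp; the last joint's range is limited). The gripper opens to 85 mm and grips with 20 to 120 N. Pads are 22 mm wide; open, the fingers measure 114 mm over their backs; the gripper's body (76 mm by 85 mm) begins 54 mm behind the grasp point. The pads swing forward as they close: fully open they stand 13 mm farther back than shut.
Start: joints at [1, 0.158, 1.597, -0, 1.386, -0.21], TCP at [202.997, 537.958, 231.299] pointing down, gripper open.
Joint ranges: [-2.91, 2.91], [-0.94, 2.29], [0.18, 2.7], [-1.29, 4.43], [0.17, 2.64], [-3, 3]. Speed limits (rad/s): [2.57, 2.57, 3.14, 3.14, 3.14, 3.14].

### API

Orientations are given as a unit quaternion [x, y, z, w].
In Python, from rig import env gives the robot as it stands.
- The arm moves only by the tool play_rows, never from a script. Its arguments are lists of equal length, an entry for each row: "travel": the shift along the world's x, y, z in m, a list of three; "turn": the turn, a rotation vector about the world's x, y, z in rad, a list of three; "fingers": the opening, from -1 (shut) to 1 (fully open). In form: {"travel": [[tx, ty, tz], ...], "turn": [[rx, ry, rz], ...], "fingers": [fingers, ...]}. A call has 1 to 10 rows; each row shifts and turns the commanded pose from where the row before left it; what a row does not reach is not made up. A row lasts 1/12 s, in which the tool goes at most 41.7 mm and 7.16 degrees, less where a joint would pass 70% of its speed; a pose out of reach is approached as far as the arm can. A call with a gripper value outside its range is refused whole. The fingers move at their own pace and stop on an object; "force" is the grip in N (left out, the last holds). Time passes only in rows, so rows that do not move let the fingers close. It gives the time, the measured TCP pose, the force, the opening and the grip force at its end, in the units of the state.
- env.sense(): the state, without advancing time (a new reading comes with each control period).
- env.camera(name): name is "scene" or "top" or "wrist"; returns a dict with "frame" (480x640x3 uint8, red, green, blue), "K" (3x3 intrinsics, pixels), "T" (4x4, takes a point from camera to world coordinates); the wrist camera has in their place "tool_from_camera" (4x4, takes a point from camera to tool coordinates, whose origin is the TCP and whose axes are the flange's). Camera axes: x right, y down, z forward; pixel columns grow to the right and rows downward; lengths in mm; the calibration is good to about 2 mm. A picture is of the moment at which its call begins: read the wrist's pose just before it. There is no depth.
- env.sign_off(): hands the job in; it is judged then, once.
The state is a dict: "t": time; "qpos": joint angles; "qvel": joint speeds; "effort": joint torques, N m; "ee_pos": TCP position; "tool_rot": TCP orientation; "force": force on the tool from outside, world axes, zero at the start; "torque": the same for the moment, N m; "gripper_width": finger opening in mm; "grip_force": force on a finger pad.
Only numpy, scipy, OpenCV 4.12 (cv2) and the standard library are available. Lean on these libraries where they do the work, as an engineer would, in place of code of your own. Each camera call takes 0.05 s, during which the arm holds its last target. There are 200 camera calls.

## Working session

There is one attempt and no reset: what is moved stays moved. The work goes in short steps, Python scripts to look and compute and a tool call to move; the robot and the scene stay as the last step left them, time stands still between calls to the robot, and variables do not carry over. Pictures are saved under pics/ and viewed, at most 10 in all, crops included, and the job is handed in when it is done.

Besides the shell and the picture viewer there is one more tool, called as name(argument=value, ...) on one line, values as JSON. play_rows: Moves the arm, as the interface text tells. Its arguments: {"type":"object","properties":{"travel":{"type":"array"},"turn":{"type":"array"},"fingers":{"type":"array"},"force":{"type":"number"}},"required":["travel","turn","fingers"]}

```bash
mkdir -p pics; ls; python3 - <<'E'
from rig import env
import cv2,pickle
s=env.sense();print(s['t'],s['ee_pos'],s['tool_rot'],s['gripper_width'])
d={}
for n in('scene','top'):
    c=env.camera(n);d[n]=c
    cv2.imwrite(f'pics/{n}0.png',c['frame'][:,:,::-1]);print(n,c['K'].round(1).tolist(),c['T'].round(3).tolist())
pickle.dump(d,open('d.pkl','wb'))
E
```

```text
pics
0.0 [202.6698744  537.46244294 230.28708101] [ 1.79426644e-01  9.83770882e-01 -8.88411190e-04 -3.75895464e-04] 85.15451867868785
scene [[503.0, 0.0, 323.9], [0.0, 503.0, 242.7], [0.0, 0.0, 1.0]] [[0.57, -0.562, 0.599, 38.733], [-0.821, -0.394, 0.412, -352.908], [0.004, -0.728, -0.686, 657.997], [0.0, 0.0, 0.0, 1.0]]
top [[546.6, 0.0, 313.4], [0.0, 546.6, 247.2], [0.0, 0.0, 1.0]] [[-0.004, -0.989, 0.149, 398.804], [-1.0, 0.007, 0.017, -17.114], [-0.018, -0.149, -0.989, 953.316], [0.0, 0.0, 0.0, 1.0]]
```

View pics/top0.png

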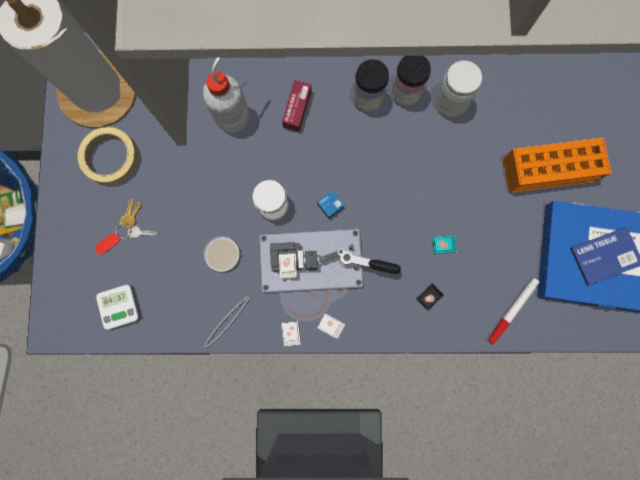

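View pics/scene0.png

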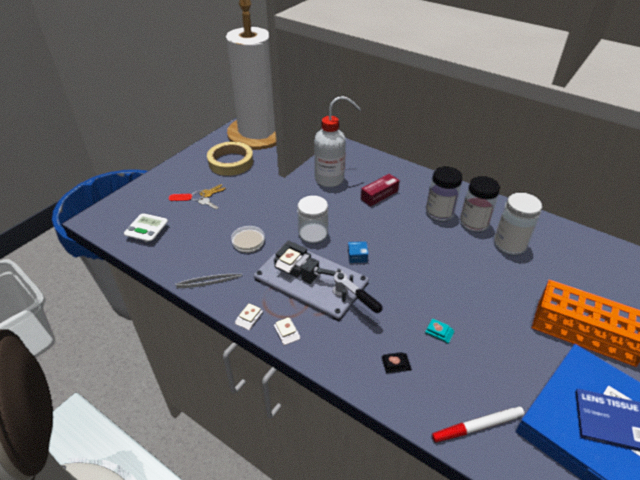

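The top view shows the clamp plate at cols 259–363, rows 231–293, with the cassette at about (288,264), the lever pivot at (346,257) and the black grip at (384,266). The insertion direction (+x) is up in the image. The two spares are at (290,333) and (331,325).

```bash
cat > h.py <<'E'
import numpy as np,cv2,pickle
def ray(c,uv,z,T=None):
    T=c['T'] if T is None else T
    uv=np.atleast_2d(np.float64(uv)); d=np.c_[(uv-c['K'][:2,2])/[c['K'][0,0],c['K'][1,1]],np.ones(len(uv))]@T[:3,:3].T
    o=T[:3,3]; return o+d*((z-o[2])/d[:,2])[:,None]
def proj(c,P,T=None):
    T=c['T'] if T is None else T
    p=(np.atleast_2d(P)-T[:3,3])@T[:3,:3]; return p[:,:2]/p[:,2:]*[c['K'][0,0],c['K'][1,1]]+c['K'][:2,2]
E
python3 - <<'E'
from h import *
c=pickle.load(open('d.pkl','rb'))['top'];f=c['frame']
print(f[285,300],f[310,380],f[264,288],f[240,270])
hsv=cv2.cvtColor(f,cv2.COLOR_RGB2HSV)
m=cv2.inRange(f,(95,95,100),(190,190,200));m[:225]=0;m[300:]=0;m[:,:250]=0;m[:,370:]=0
m=cv2.morphologyEx(m,cv2.MORPH_OPEN,np.ones((3,3)))
cs=max(cv2.findContours(m,0,2)[0],key=cv2.contourArea)
b=cv2.boxPoints(cv2.minAreaRect(cs));print(b)
w=ray(c,b,13);print(w.round(1)); print([np.linalg.norm(w[i]-w[i-1]).round(1) for i in range(4)])
# axes: +y clamp ~ world +y
i=np.argsort(w[:,1]);lo=w[i[:2]];hi=w[i[2:]];y=hi.mean(0)-lo.mean(0);y/=np.linalg.norm(y);x=np.array([y[1],-y[0],0])
ctr=w.mean(0);O=ctr-3*x+40*y;print('O',O.round(1),'yaw',np.arctan2(x[1],x[0]))
tc=lambda p:np.c_[(p-O)@x,(p-O)@y].round(1)
# cassette white mask
m=cv2.inRange(f,(185,175,165),(255,255,255));m[:240]=0;m[285:]=0;m[:,:270]=0;m[:,303:]=0
cs=max(cv2.findContours(m,0,2)[0],key=cv2.contourArea);b=cv2.boxPoints(cv2.minAreaRect(cs));print('cas',b,tc(ray(c,b,42)))
m=cv2.inRange(f,(0,0,0),(45,45,45));m[:250]=0;m[285:]=0;m[:,:366]=0;m[:,405:]=0
cs=max(cv2.findContours(m,0,2)[0],key=cv2.contourArea);b=cv2.boxPoints(cv2.minAreaRect(cs));print('grip',b,tc(ray(c,b,48)))
from rig import env
print(env.sense()['tool_rot'])
cv2.imwrite('pics/crop1.png',cv2.resize(f[215:355,190:420,::-1],None,fx=3.4,fy=3.4,interpolation=2))
E
```

```text
[175 179 190] [111 112 129] [219 181 170] [169 169 181]
[[250. 225.]
 [369. 225.]
 [369. 299.]
 [250. 299.]]
[[581.  110.2  13. ]
 [579.5 -98.2  13. ]
 [450.5 -95.7  13. ]
 [451.6 108.5  13. ]]
[np.float64(129.5), np.float64(208.5), np.float64(129.0), np.float64(204.3)]
O [512.9  46.2  13. ] yaw -0.006319952784561677
cas [[279. 254.]
 [295. 254.]
 [295. 277.]
 [279. 277.]] [[ 12.3  10.5]
 [ 12.3 -16.5]
 [-26.5 -16.7]
 [-26.5  10.1]]
grip [[368.6471  267.4118 ]
 [370.82355 258.70593]
 [400.2353  266.0589 ]
 [398.05884 274.76477]] [[ -11.  -139.5]
 [   3.6 -143.3]
 [  -8.8 -192. ]
 [ -23.3 -188.1]]
[ 1.79426117e-01  9.83771116e-01 -7.52555485e-04 -3.07613624e-04]
```

View pics/crop1.png

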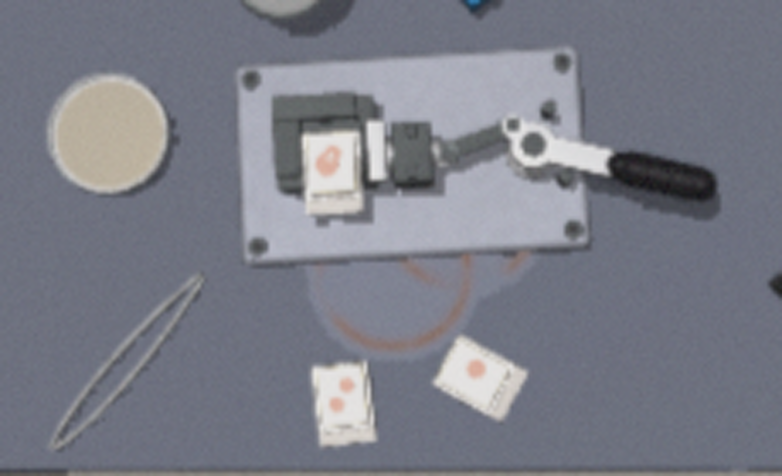

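The crop shows the plate rotated a few degrees, with the cassette sticking out toward the robot. The jaw's white face is beside the cassette, and the lever is open to the right. The plate mask took in the table, so I'm redoing it with a higher threshold.

```bash
python3 - <<'E'
from h import *
c=pickle.load(open('d.pkl','rb'))['top'];f=c['frame']
m=cv2.inRange(f,(140,140,150),(255,255,255));m[:225]=0;m[300:]=0;m[:,:250]=0;m[:,370:]=0
cs=max(cv2.findContours(m,0,2)[0],key=cv2.contourArea)
b=cv2.boxPoints(cv2.minAreaRect(cs));print(b)
b=b+(b-b.mean(0))*[.5/52,.5/31]
w=ray(c,b,13);print(w.round(1)); print([np.linalg.norm(w[i]-w[i-1]).round(1) for i in range(4)])
i=np.argsort(w[:,1]);y=w[i[2:]].mean(0)-w[i[:2]].mean(0);y/=np.linalg.norm(y);x=np.array([y[1],-y[0],0])
ctr=w.mean(0);O=ctr-3*x+40*y;print('O',O.round(1),'yaw',np.arctan2(x[1],x[0]))
tc=lambda p:np.c_[(p-O)@x,(p-O)@y].round(1)
m=cv2.inRange(f,(185,165,155),(255,255,255));m[:240]=0;m[285:]=0;m[:,:270]=0;m[:,297:]=0
cs=max(cv2.findContours(m,0,2)[0],key=cv2.contourArea);b=cv2.boxPoints(cv2.minAreaRect(cs));print('cas',b,tc(ray(c,b,39)))
m=cv2.inRange(f,(0,0,0),(45,45,45));m[:250]=0;m[285:]=0;m[:,:366]=0;m[:,405:]=0
cs=max(cv2.findContours(m,0,2)[0],key=cv2.contourArea);b=cv2.boxPoints(cv2.minAreaRect(cs));
g=ray(c,b,50).mean(0);g2=tc(g[None])[0];print('grip',g,g2,'ang from pivot',np.degrees(np.arctan2(g2[1]+101,g2[0])),np.hypot(g2[1]+101,g2[0]))
E
```

```text
[[258.54758 234.24393]
 [367.31686 228.28397]
 [370.44278 285.33188]
 [261.6735  291.29184]]
[[565.2  96.   13. ]
 [574.5 -96.1  13. ]
 [473.2 -99.6  13. ]
 [463.8  89.4  13. ]]
[np.float64(101.6), np.float64(192.3), np.float64(101.4), np.float64(189.2)]
O [514.2  37.2  13. ] yaw 0.04914463948437868
cas [[279. 254.]
 [295. 254.]
 [295. 277.]
 [279. 277.]] [[ 12.4  19.1]
 [ 10.9  -8. ]
 [-28.   -6.1]
 [-26.5  20.8]]
grip [ 501.73790744 -119.19685256   50.        ] [ -20.2 -155.6] ang from pivot -110.30262766235619 58.21683605281207
```

The long side is stretched by the lever arm (192 mm against 178), so I anchor on the +y edge instead. That puts the clamp origin at about (514, 43.6) with yaw about 0.055. The cassette then spans clamp y −14.5 to 12.7, and its front is near x = −28, about 8 mm short of home. The grip also fits an open lever. Moving to a near view.

play_rows(travel=[[0.017,-0.038,-0.002],[0.017,-0.038,-0.002],[0.017,-0.038,-0.002],[0.017,-0.038,-0.002],[0.017,-0.038,-0.002],[0.017,-0.038,-0.002],[0.017,-0.038,-0.002],[0.017,-0.038,-0.002],[0.017,-0.038,-0.002],[0.017,-0.038,-0.002]], turn=[[0,0,0.042],[0,0,0.042],[0,0,0.042],[0,0,0.042],[0,0,0.042],[0,0,0.042],[0,0,0.042],[0,0,0.042],[0,0,0.042],[0,0,0.042]], fingers=[-1,-1,-1,-1,-1,-1,-1,-1,-1,-1])

```text
t: 0.93
ee_pos: [373.0, 156.2, 211.0]
tool_rot: [-0.031, 1.0, 0.0, 0.0]
force: [0.4, 0.9, -0.1]
gripper_width: -0.4
grip_force: 0.0
```

play_rows(travel=[[0.017,-0.038,-0.002],[0.017,-0.038,-0.002],[0.017,-0.038,-0.002],[0,0,0],[0,0,0]], turn=[[0,0,0],[0,0,0],[0,0,0],[0,0,0],[0,0,0]], fingers=[-1,-1,-1,-1,-1])

```text
t: 1.35
ee_pos: [424.0, 42.5, 204.9]
tool_rot: [-0.027, 1.0, 0.0, -0.001]
force: [-0.1, 0.6, 0.6]
gripper_width: -0.1
grip_force: 0.0
```

```bash
python3 - <<'E'
from rig import env
from h import *
from scipy.spatial.transform import Rotation as R
s=env.sense();c=env.camera('wrist');T=np.eye(4);T[:3,:3]=R.from_quat(s['tool_rot']).as_matrix();T[:3,3]=s['ee_pos'];c['T']=T@c['tool_from_camera'];pickle.dump(c,open('w1.pkl','wb'))
print(s['t'],s['ee_pos'],s['gripper_width'],s['force'],T[:3,:3].round(3).tolist(),c['T'].round(3).tolist(),s['qpos'])
f=c['frame'].copy()
cv2.imwrite('pics/w1.png',f[:,:,::-1])
E
```

```text
1.35 [424.03042834  42.4843033  204.86231572] -0.10546650888680827 [-0.13965961  0.63681807  0.56155118] [[-0.999, -0.055, -0.001], [-0.055, 0.999, 0.0], [0.001, 0.001, -1.0]] [[-0.055, 0.958, 0.28, 352.73], [0.998, 0.053, 0.016, 38.546], [0.0, 0.281, -0.96, 349.55], [0.0, 0.0, 0.0, 1.0]] [-1.85503468e-01 -2.23593929e-01  2.02247448e+00  2.15680049e-04
  1.34403756e+00 -1.81093953e+00]
```

View pics/w1.png

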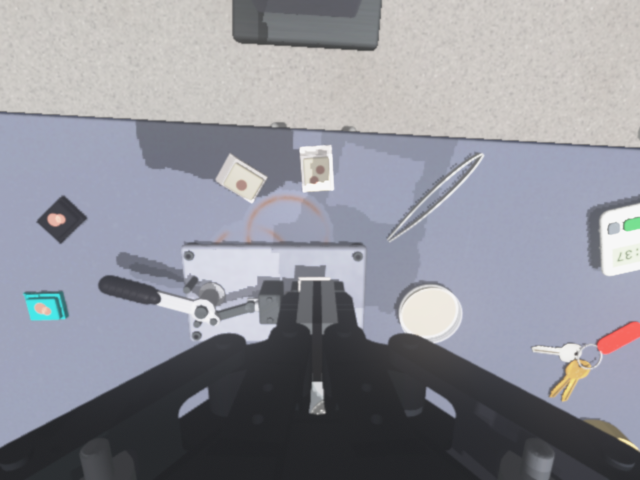

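The wrist view shows the plate's front edge from (184,243) to (364,243), the cassette's white end at (300–330, 278), the pivot at about (204,311) and the grip at about (130,291). I'm cross-checking the clamp pose with these points.

```bash
python3 - <<'E'
from h import *
c=pickle.load(open('w1.pkl','rb'));f=c['frame'].astype(int)
pr=lambda n,p:print(n,p.round(1).tolist())
g=f.sum(2)
# plate front edge rows per column; right edge cols per row
cols=np.arange(200,345,8)
rows=[232+np.argmax(np.diff(g[230:256,k])) for k in cols] 
e=[np.argmin(np.diff(g[r,350:385]))+350.5 for r in (255,265,275)]
print(rows,e)
pr('front',ray(c,np.c_[cols,rows],13)[::4]); pr('+y edge',ray(c,np.c_[e,[255,265,275]],13))
pr('corners',ray(c,[[184,243],[365,242]],13))
x=np.array([.9985,.055,0]);y=np.array([-.055,.9985,0]);O=np.array([514.2,43.6,0])
ps={'front-y':O-49*x-129*y+[0,0,13],'front+y':O-49*x+49*y+[0,0,13],'pivot':O-101*y+[0,0,55],'gripmid':O-101*y+67*(np.cos(-1.92)*x+np.sin(-1.92)*y)+[0,0,45]}
for n,p in ps.items(): print(n,proj(c,p).round(0))
w=[(r,k) for r in range(265,300) for k in range(290,345) if f[r,k].min()>185]
w=np.array(w);print('white rows/cols',w.min(0),w.max(0)); 
r0=w[:,0].min();pr('front edge cassette z36',ray(c,[[302,r0],[328,r0]],36))
m=((f.max(2)<45)).astype(np.uint8);m[:270]=0;m[305:]=0;m[:,:95]=0;m[:,162:]=0
cs=max(cv2.findContours(m,0,2)[0],key=cv2.contourArea);r=cv2.minAreaRect(cs);print(r);pr('grip',ray(c,[r[0]],50))
E
```

```text
[np.int64(247), np.int64(248), np.int64(247), np.int64(247), np.int64(247), np.int64(248), np.int64(247), np.int64(247), np.int64(247), np.int64(248), np.int64(248), np.int64(248), np.int64(248), np.int64(248), np.int64(248), np.int64(248), np.int64(248), np.int64(248), np.int64(248)] [np.float64(351.5), np.float64(364.5), np.float64(364.5)]
front [[472.3, -65.6, 13.0], [470.6, -35.3, 13.0], [469.0, -5.0, 13.0], [468.3, 25.4, 13.0], [466.6, 55.7, 13.0]]
+y edge [[472.4, 78.6, 13.0], [481.9, 91.9, 13.0], [492.3, 92.8, 13.0]]
corners [[469.1, -80.6, 13.0], [458.7, 90.3, 13.0]]
front-y [[176. 246.]]
front+y [[364. 246.]]
pivot [[197. 314.]]
gripmid [[127. 285.]]
white rows/cols [265 290] [290 344]
front edge cassette z36 [[476.2, 32.3, 36.0], [474.9, 55.6, 36.0]]Traceback (most recent call last):
  File "<stdin>", line 19, in <module>
ValueError: max() iterable argument is empty
```

```bash
python3 - <<'E'
from h import *
c=pickle.load(open('w1.pkl','rb'));f=c['frame'].astype(int);g=f.sum(2)//3
print(g[268,170:200],g[268,355:372]);print(g[236:254,250])
O=np.array([514.2,43.6,0])
print('edges',ray(c,[[184,268],[364,268]],13).round(1))
m=((g<50)).astype(np.uint8);m[:272]=0;m[310:]=0;m[:,:95]=0;m[:,162:]=0
n,l,st,ce=cv2.connectedComponentsWithStats(m);print(st,ce.round(1));i=1+np.argmax(st[1:,4]);print(ray(c,[ce[i]],48).round(1))
cr=f[225:345,90:390].astype(np.uint8);cv2.imwrite('pics/w1c.png',cv2.resize(cr[:,:,::-1],None,fx=2.6,fy=2.6,interpolation=2))
E
```

```text
[121 121 122 122 131 151 161 162 162 164 163 162 165 187 206 218 222 222
 223 223 224 223 223 222 222 221 221 221 221 221] [208 209 209 209 210 210 210 209 200 182 161 152 150 151 151 152 152]
[172 172 170 168 162 151 127 109 110 132 158 182 202 214 222 224 224 224]
edges [[494.6 -81.7  13. ]
 [485.   91.7  13. ]]
[[     0      0    640    480 307200]] [[319.5 239.5]]Traceback (most recent call last):
  File "<stdin>", line 7, in <module>
    return _wrapfunc(a, 'argmax', axis=axis, out=out, **kwds)
    return bound(*args, **kwds)
ValueError: attempt to get argmax of an empty sequence
```

The two views agree within 2–3 mm, which is enough for both pushes. I take O ≈ (514, 45) with yaw 0.055 and descend in front of the cassette.

play_rows(travel=[[0.007,0,-0.03],[0.007,0,-0.03],[0.007,-0.001,-0.03],[0.007,0,-0.03],[0.007,0,-0.03],[0,0,-0.02],[0,0,-0.011],[0,0,0],[0,0,0]], turn=[[0,0,0],[0,0,0],[0,0,0],[0,0,0],[0,0,0],[0,0,0],[0,0,0],[0,0,0],[0,0,0]], fingers=[-1,-1,-1,-1,-1,-1,-1,-1,-1])

```text
t: 2.15
ee_pos: [458.0, 44.7, 24.0]
tool_rot: [-0.031, 1.0, 0.0, -0.001]
force: [0.5, -0.0, 0.6]
gripper_width: -0.3
grip_force: 0.0
```

```bash
python3 - <<'E'
from rig import env
import cv2
c=env.camera('scene');f=c['frame'][200:350,220:420,::-1];cv2.imwrite('pics/s2.png',cv2.resize(f,None,fx=4,fy=4,interpolation=2))
print(env.sense()['ee_pos'],env.sense()['force'])
E
```

```text
[459.05853271  44.19495859  24.960209  ] [1.05213616 0.38507781 0.34058053]
```

View pics/s2.png

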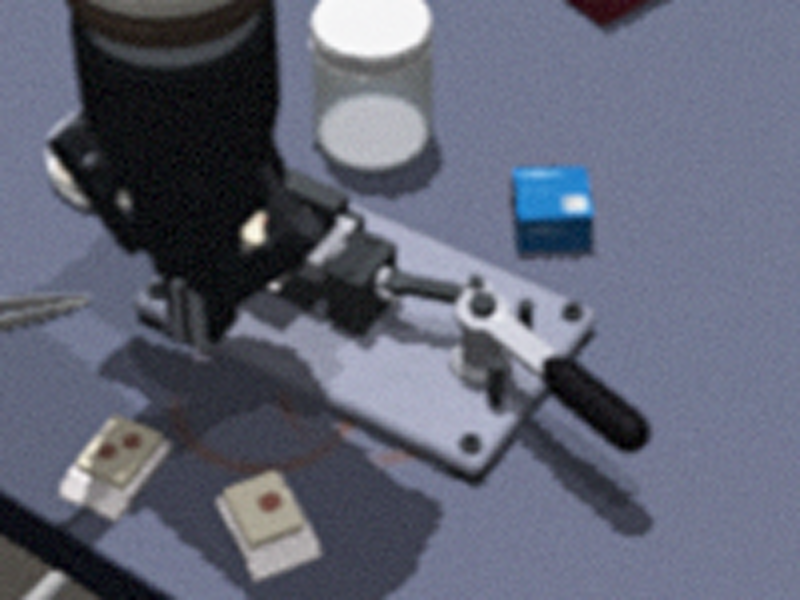

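The view shows the shut fingertips standing over the plate just in front of the cassette, with nothing else touched. Pushing in now.

play_rows(travel=[[0.004,-0.002,0],[0.004,0,0],[0.002,0,0],[0.002,0,0],[0.002,0,0],[0.002,0,0],[0.002,0,0],[0.0015,0.0001,0],[0.001,0,0],[0,0,0]], turn=[[0,0,0],[0,0,0],[0,0,0],[0,0,0],[0,0,0],[0,0,0],[0,0,0],[0,0,0],[0,0,0],[0,0,0]], fingers=[-1,-1,-1,-1,-1,-1,-1,-1,-1,-1])

```text
t: 3.03
ee_pos: [479.6, 41.2, 24.3]
tool_rot: [-0.03, 1.0, 0.0, 0.0]
force: [-0.1, 0.8, 0.9]
gripper_width: 0.3
grip_force: 0.0
```

play_rows(travel=[[0.001,0,0],[0.001,0,0],[0,0,0]], turn=[[0,0,0],[0,0,0],[0,0,0]], fingers=[-1,-1,-1])

```text
t: 3.28
ee_pos: [481.6, 41.2, 24.3]
tool_rot: [-0.03, 1.0, -0.0, 0.0]
force: [0.1, 0.1, -0.6]
gripper_width: -0.3
grip_force: 0.0
```

play_rows(travel=[[0.001,0,0],[0.001,0,0],[0,0,0]], turn=[[0,0,0],[0,0,0],[0,0,0]], fingers=[-1,-1,-1])

```text
t: 3.53
ee_pos: [483.3, 41.2, 24.2]
tool_rot: [-0.03, 1.0, 0.0, -0.0]
force: [-1.1, 0.6, 1.2]
gripper_width: -0.0
grip_force: 0.6
```

play_rows(travel=[[0.001,0,0],[0,0,0]], turn=[[0,0,0],[0,0,0]], fingers=[-1,-1])

```text
t: 3.7
ee_pos: [483.3, 41.3, 24.1]
tool_rot: [-0.03, 1.0, 0.0, -0.001]
force: [-5.4, -0.1, 4.2]
gripper_width: -0.2
grip_force: 2.5
```

play_rows(travel=[[0.001,0,0],[0,0,0]], turn=[[0,0,0],[0,0,0]], fingers=[-1,-1])

```text
t: 3.87
ee_pos: [483.4, 41.3, 23.9]
tool_rot: [-0.03, 1.0, 0.0, -0.003]
force: [-8.0, -2.4, 6.7]
gripper_width: 0.1
grip_force: 4.1
```

Contact built up and the tip stalled at 483.4 against an expected home of about 483, with 8 N, so the cassette is at the stop. Backing off, rising and going round to the lever.

play_rows(travel=[[-0.01,0,0],[-0.014,0,0],[0,0,0.035],[0,0,0.038],[0,0,0.038],[0,-0.038,0],[0,-0.038,0],[0,-0.038,0],[0.003,-0.037,0],[0,0,0]], turn=[[0,0,0],[0,0,0],[0,0,0],[0,0,0],[0,0,0],[0,0,-0.088],[0,0,-0.088],[0,0,-0.088],[0,0,-0.088],[0,0,0]], fingers=[-1,-1,-1,-1,-1,-1,-1,-1,-1,-1])

```text
t: 4.7
ee_pos: [465.5, -115.8, 136.4]
tool_rot: [0.15, 0.989, -0.002, 0.002]
force: [0.0, 0.8, -0.7]
gripper_width: -0.1
grip_force: 0.0
```

```bash
python3 - <<'E'
from rig import env
import cv2,numpy as np
s=env.sense();print(s['t'],s['ee_pos'],s['qpos'],s['tool_rot'])
c=env.camera('top');f=c['frame'][225:300,240:420,::-1];a=cv2.resize(f,None,fx=4,fy=4,interpolation=2)
c=env.camera('scene');f=c['frame'][230:305,240:420,::-1];b=cv2.resize(f,None,fx=4,fy=4,interpolation=2)
cv2.imwrite('pics/s3.png',np.vstack([a,b]))
E
```

```text
4.7 [ 465.54496635 -115.75191182  136.38947663] [-0.49497015  0.00396058  1.95779917 -0.00221187  1.17520881 -1.76339088] [ 0.15019302  0.98865346 -0.00174101  0.00183245]
```

View pics/s3.png

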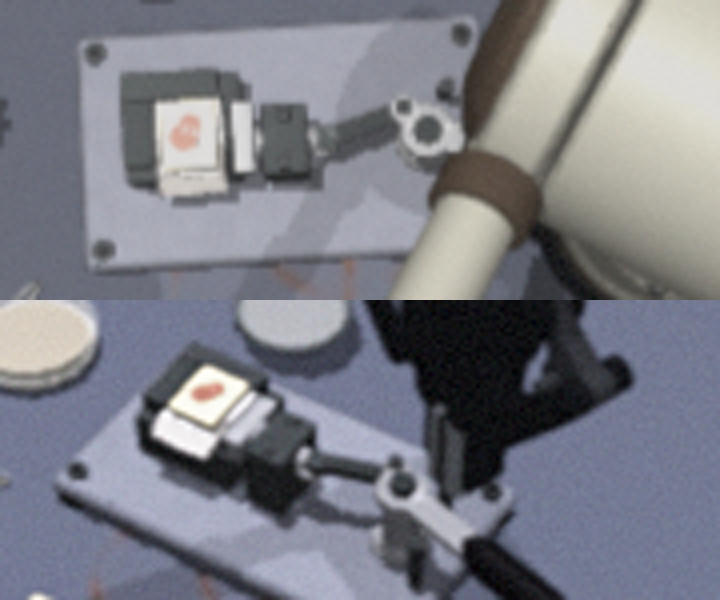

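Both views show the cassette up against the back stop and fence block with the lever still open. I go down beside the grip on its front side.

play_rows(travel=[[0.004,0.003,-0.036],[0,0,-0.036],[0,0,-0.025],[0,0,-0.011],[0,0,0],[0,0,0]], turn=[[0,0,0],[0,0,0],[0,0,0],[0,0,0],[0,0,0],[0,0,0]], fingers=[-1,-1,-1,-1,-1,-1])

```text
t: 5.3
ee_pos: [468.8, -106.2, 27.8]
tool_rot: [0.145, 0.989, 0.0, 0.0]
force: [0.3, -0.4, -0.2]
gripper_width: -0.2
grip_force: 0.0
```

```bash
python3 - <<'E'
import numpy as np
p=np.array([519.6,-55.8])
for a in np.arange(0,1.15,.1):
    th=np.radians(-106.85)+a;u=np.array([np.cos(th),np.sin(th)]);t=np.array([-u[1],u[0]])
    P=p+67*u-19.5*t;print(round(a,2),P.round(1),(P-q).round(1) if a else '');q=P
E
```

```text
0.0 [ 481.5 -114.3] 
0.1 [ 487.5 -117.8] [ 6.  -3.5]
0.2 [ 493.9 -120.7] [ 6.3 -2.9]
0.3 [ 500.5 -122.9] [ 6.6 -2.2]
0.4 [ 507.3 -124.5] [ 6.8 -1.6]
0.5 [ 514.2 -125.4] [ 6.9 -0.9]
0.6 [ 521.2 -125.6] [ 7.  -0.2]
0.7 [ 528.1 -125.1] [7.  0.5]
0.8 [ 535.  -123.9] [6.9 1.2]
0.9 [ 541.7 -122. ] [6.7 1.9]
1.0 [ 548.2 -119.4] [6.5 2.5]
1.1 [ 554.4 -116.3] [6.2 3.2]
```

play_rows(travel=[[0.006,-0.004,0],[0.0065,-0.004,0],[0.006,-0.0035,0],[0.0065,-0.003,0],[0.0065,-0.002,0],[0.007,-0.0015,0],[0.007,-0.001,0],[0,0,0]], turn=[[0,0,0],[0,0,0],[0,0,0.09],[0,0,0.09],[0,0,0.09],[0,0,0.09],[0,0,0.09],[0,0,0]], fingers=[-1,-1,-1,-1,-1,-1,-1,-1])

```text
t: 5.97
ee_pos: [515.8, -126.8, 28.8]
tool_rot: [-0.08, 0.997, -0.001, 0.001]
force: [-3.2, -0.4, 1.6]
gripper_width: 0.2
grip_force: 1.5
```

play_rows(travel=[[0.006,0.0005,0],[0.007,0.001,0],[0.007,0.001,0],[0.007,0.002,0],[0.006,0.0025,0],[0.003,0.001,0],[0,0,0]], turn=[[0,0,0.09],[0,0,0.09],[0,0,0.09],[0,0,0.09],[0,0,0.05],[0,0,0],[0,0,0]], fingers=[-1,-1,-1,-1,-1,-1,-1])

```text
t: 6.55
ee_pos: [550.6, -118.5, 28.3]
tool_rot: [-0.279, 0.96, -0.001, 0.0]
force: [-2.4, -2.1, 1.5]
gripper_width: -0.1
grip_force: 1.2
```

play_rows(travel=[[0.001,0.001,0],[0.001,0.001,0],[0,0,0]], turn=[[0,0,0],[0,0,0],[0,0,0]], fingers=[-1,-1,-1])

```text
t: 6.8
ee_pos: [551.0, -118.1, 28.2]
tool_rot: [-0.279, 0.96, -0.001, -0.002]
force: [-9.5, -7.9, 7.1]
gripper_width: -0.0
grip_force: 6.1
```

play_rows(travel=[[0.001,0.001,0],[0.001,0.001,0],[0,0,0]], turn=[[0,0,0],[0,0,0],[0,0,0]], fingers=[-1,-1,-1])

```text
t: 7.05
ee_pos: [551.2, -117.8, 28.1]
tool_rot: [-0.279, 0.96, -0.002, -0.004]
force: [-16.3, -15.6, 10.6]
gripper_width: 0.2
grip_force: 11.2
```

The lever is hard against its stop: over 20 N with no motion. I retreat back along −t, rise and look.

play_rows(travel=[[-0.006,-0.006,0],[-0.015,-0.012,0],[-0.01,-0.01,0.01],[0,0,0.038],[0,0,0.038],[0,0,0.038],[-0.03,-0.02,0.02],[-0.03,-0.02,0.02],[-0.03,-0.02,0.02],[0,0,0]], turn=[[0,0,0],[0,0,0],[0,0,0],[0,0,0],[0,0,0],[0,0,0],[0,0,0],[0,0,0],[0,0,0],[0,0,0]], fingers=[-1,-1,-1,-1,-1,-1,-1,-1,-1,-1])

```text
t: 7.88
ee_pos: [431.7, -206.0, 216.3]
tool_rot: [-0.277, 0.961, -0.004, 0.002]
force: [1.5, -0.4, -0.1]
gripper_width: 0.1
grip_force: 0.0
```

```bash
python3 - <<'E'
from rig import env
import cv2,numpy as np
s=env.sense();print(s['t'],s['ee_pos'],s['force'])
c=env.camera('top');f=c['frame'][225:300,240:420,::-1];a=cv2.resize(f,None,fx=4,fy=4,interpolation=2)
c=env.camera('scene');f=c['frame'][230:305,240:420,::-1];b=cv2.resize(f,None,fx=4,fy=4,interpolation=2)
cv2.imwrite('pics/s4.png',np.vstack([a,b]))
E
```

```text
7.8833 [ 431.73527703 -206.00414877  216.25683363] [ 1.46185317 -0.43394862 -0.05090207]
```

View pics/s4.png

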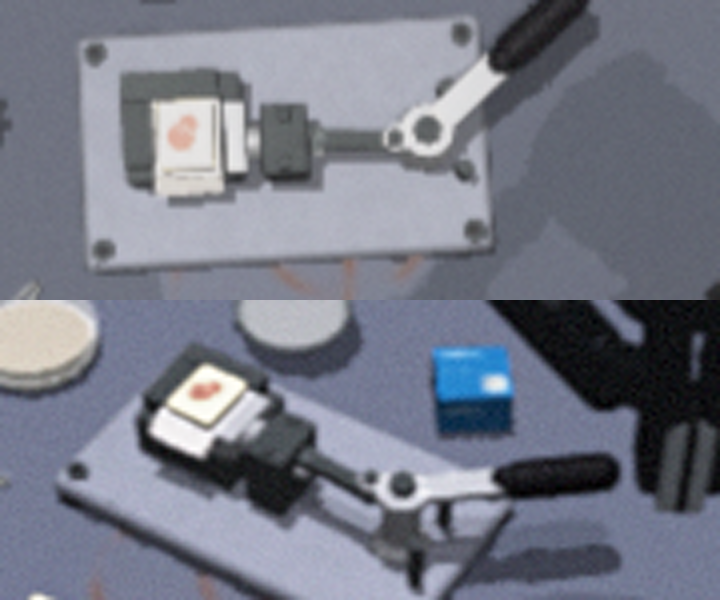

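The lever is locked at its stop, the jaw is against the cassette, the cassette is home and the robot is clear. Handing in.

```bash
python3 -c "
from rig import env
print(env.sign_off())"
```

```text
the job is handed in; nothing more can be done
None
```

I pushed the cassette home against the back stop, then snapped the lever over to its locked stop so the jaw holds it, and handed the job in at about 8 s with the robot clear; no verdict was returned.

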